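# Seat a pan lid with the hand-cranked lid press

## Robot

A 7-joint arm with a two-finger parallel gripper is mounted at the origin on the work surface. World frame = base frame: x ahead of the robot, y to its left, z up, the work surface at z = 0. Lengths are in m, angles in rad, forces in N, time in s.
With the tool pointing down it reaches from about 0.425 to 0.95 m from the base axis. Payload 4.7 kg.
Tool frame: the origin (TCP) lies midway between the tips of the shut fingers; the grasp point (between the pads) lies 19 mm behind it; z points along the fingers, y is the line along which they close (so a half turn about z gives the same grasp; the last joint's range is limited). The gripper opens to 85 mm and grips with 20 to 120 N. Pads are 22 mm wide; open, the fingers measure 114 mm over their backs; the gripper's body (76 mm by 85 mm) begins 54 mm behind the grasp point. The pads swing forward as they close: fully open they stand 13 mm farther back than shut.
Start: joints at [-1.255, 0.469, -0.049, 1.532, 0.024, 1.141, -0.082], TCP at [0.228, 0.635, 0.231] pointing down, gripper open.
Joint ranges: [-2.59, 2.59], [-0.33, 1.99], [-1.39, 1.29], [0.1, 2.45], [-1.04, 4.18], [0.21, 1.99], [-2.66, 2.66]. Speed limits (rad/s): [2.57, 2.57, 3.14, 3.14, 3.14, 3.14, 3.14].

## Interface

Orientations are given as a 3x3 rotation matrix whose columns are the frame's x, y, z axes.
In Python, from rig import arm, telemetry, viewer, finish_job, spotter gives the robot as it stands. Calls block until the motion is done:
- arm.movep(position, orientation): joint-space move of the TCP to a pose.
- arm.move_l(position, attitude=None, feed=0.15, until_force=None): straight line of the TCP; attitude=None keeps the orientation; feed is the mean speed in m/s. With until_force (N) it stops when the force on the tool has changed by that much, and returns True; else False.
- arm.move_joints(angles): joint-space move.
- arm.command_gripper(opening, newtons=None): finger opening in m; newtons is the grip in N (None keeps the last); returns when the fingers have stopped.
- arm.sleep(seconds).
- arm.inverse_kinematics(position, orientation): joint angles nearest the present ones, or None.
- telemetry.sense(): the state.
- viewer.camera(name): name is "scene" or "top" or "wrist"; returns (picture, depth): 480x640x3 uint8, red, green, blue; 480x640 float32, m along the optical axis (not along the pixel's ray), 0 where there is no reading.
- viewer.camera_params(name): a dict with "K" (3x3 intrinsics, pixels), "dist" ([k1, k2, p1, p2, k3] as OpenCV has them; the pictures are not rectified), "position" and "rotation" of the camera in the world; the wrist camera has in their place "tool_from_camera" (4x4, takes a point from camera to tool coordinates, whose origin is the TCP and whose axes are the flange's). Camera axes: x right, y down, z forward; pixel columns grow to the right and rows downward; lengths in m; the calibration is good to about 2 mm. A picture is of the moment at which its call begins: read the wrist's pose just before it. camera_params takes no time and is no camera call.
A pose or a line that the arm cannot do raises arm.Unreachable and nothing moves.
- finish_job(): hands the job in; it is judged then, once.
Trained networks look in the newest picture that a camera, given by its name, has taken for a name from the list of things; names that differ only in an ending like _2 or _b are one class to them, and where a whole thing is asked for, a point or a joint stands for the part that bears it (a point fixed in the world has none). Each returns a list of dicts, best first, with "score" (0 to 1); they miss things now and then, are a little off and sometimes report something else, mostly with a low value. They report only what shows in the picture. A call takes as long as a camera call.
- spotter.spot_in(camera, name): "position" ([x, y, z] in m, in world coordinates, good to about 4 mm: the middle of the surface that is visible of it).
- spotter.regions_of(camera, name): "region" (480x640 bool, what is visible of it).
- spotter.tip_of(camera, name): "position" ([x, y, z] in m, in world coordinates, good to about 4 mm: a listed point, or the origin of a listed thing).
The state is a dict: "time_s": time; "joint_pos": joint angles; "qd": joint speeds; "joint_efforts": joint torques, N m; "position": TCP position; "tcp_rot": TCP orientation; "wrist_force": force on the tool from outside, world axes, zero at the start; "ft_torque": the same for the moment, N m; "finger_gap": finger opening in m; "gripper_force": force on a finger pad.
Only numpy, scipy, OpenCV 4.12 (cv2) and the standard library are available. Lean on these libraries where they do the work, as an engineer would, in place of code of your own. Each camera call takes 0.05 s, during which the arm holds its last target. There are 200 camera calls.

## Task

At the snack counter, slide the lidded pan by its handle under the hand press until it is fully home against both pillars. Then take the crank by its loose sleeve and wind it clockwise until the pan's lid is fully home and you feel it bear firmly, with about 50 newtons on the lid and no crushing, and wind it back up to rest, keeping hold of the sleeve all the way because the return spring would spin it back. Let go at the end, leave the pan standing in place, and leave the mug, jar and stack of bowls alone.

Things in the scene. Friction and masses are not known exactly. Their poses are not given: they have to be found in the camera images.
- press: Hand press bolted to the counter: white head (105 x 110 mm, 170 to 212 mm up, reaching 36 mm forward of the crank axis) on two steel pillars 16 mm thick, centres at x = +30, y = +40 and -40 mm; dark feet 12 mm high beside and behind. Origin: on the counter, straight below the vertical crank axis. Its -x axis points out of the open front, where the pan goes in.
- press_axis (a point): The press's origin as a point: where the pan's centre belongs, at counter height. A pan touching both pillars has its centre within 1 mm of it.
- plate_high (a point): Fixed point on the crank axis 110 mm above the counter. The round pressing plate (60 mm wide, hard rubber face giving 1 mm per 12 N) hangs under the head; its face at rest is 0 to 15 mm below this point: how low differs each time and is not measured. More than 75 N between press and pan is too much.
- crank (a joint): Crank angle (rad): 0 at rest, arm along the press's +y axis; grows clockwise seen from above, stop at 12. Each rad lowers the plate 6 mm. The plate cannot touch the lid before 4.3; the lid comes home between 5.8 and 8.4.
- crank_hub (a point): Fixed point: top of the crank's hub on its axis, 236 mm up. A return spring drives the crank to 0: 0.12 N m at rest, growing 0.01 N m per rad, plus drag of 0.02 N m per rad/s; so the sleeve resists with 2.4 N at rest, 0.2 N more per rad, and 1.2 N more for each 10 N on the lid. Let go far down, it spins back faster than 7.5 rad/s, which counts as flying back.
- sleeve_mid (a point): Middle of the black grip sleeve that spins freely on the upright pin at the end of the crank arm: vertical cylinder 22 mm thick, 55 mm high, from 236 to 291 mm up, 50 mm from the crank axis; this point is 266 mm up. The flat steel arm below has its top at 232 mm; the 8 mm pin stands 7 mm out of the sleeve's top. Fingers holding the sleeve need not turn as it goes round.
- pan: Round steel pan, 84 mm across, 50 mm high, about 0.5 kg, loose on the counter. Origin: centre of its underside. z up; its handle points along its -x axis.
- pan_grip (a point): Grip point in the pan's black bar handle, 100 mm from the pan's centre along its -x axis, 36 mm above the counter. The bar is 16 mm wide, 14 mm high (29 to 43 mm above the counter) and runs from 42 to 152 mm from the centre.
- pan_lid (a joint): How far the pan's lid stands above home (m): 0 is fully home, 6 to 9 mm at the start. A tight gasket: it takes about 24 N to push it down and it stays where it is left; once home it is solid and wants pressing with about 50 N (32 to 75 N) to set the gasket.
- lid_top (a point): Centre of the lid's top face, a disc 68 mm across; 60 mm above the counter with the lid home, 66 to 69 mm at the start.
- mug: White mug, 76 mm across, 90 mm high; leave alone. Origin: centre of its underside.
- jar: Glass jar with metal cap, 72 mm across, 110 mm high; leave alone. Origin: centre of its underside.
- bowls: Stack of white paper bowls, 132 mm across, 100 mm high; leave alone. Origin: centre of its underside.

How it is judged:
On the way, in this order (a step that is already met when the one before it is completed fails the run):
1. the pan stands home against the pillars under the plate, its lid still up (horizontal distance between pan and press_axis below 0.007 m and angle between pan's own z axis and vertical below 0.05 rad and value of joint pan_lid above 0.004 m and height (world z) of pan below 0.004 m), for 0.2 s.
2. the press, wound down, has pushed the lid fully home and bears on it with over 32 N (horizontal distance between pan and press_axis below 0.007 m and value of joint pan_lid below 0.0015 m and value of joint crank above 4 rad and contact force between press and pan above 32 N), for 0.1 s.
At the end, for the whole second after the job is handed in: lid within 1.5 mm of home; pan upright, standing on the counter with its centre within 7 mm of the press axis, at rest; crank back within 0.15 rad of rest; robot touching nothing (value of joint pan_lid below 0.0015 m and horizontal distance between pan and press_axis below 0.007 m and angle between pan's own z axis and vertical below 0.05 rad and height (world z) of pan below 0.004 m and value of joint crank below 0.15 rad and linear speed of pan below 0.01 m/s).
It fails at once if the press bears on the pan with more than 75 N (contact force between press and pan above 75 N).
It fails at once if the crank is let fly back (faster than 7.5 rad/s) (velocity of joint crank below -7.5 rad/s).
It fails at once if the mug moved more than 30 mm or tipped (distance of mug from where it was at the start of the episode above 0.03 m or angle between mug's own z axis and vertical above 0.4 rad).
It fails at once if the jar moved more than 30 mm or tipped (distance of jar from where it was at the start of the episode above 0.03 m or angle between jar's own z axis and vertical above 0.4 rad).
It fails at once if the bowls moved more than 30 mm or tipped (distance of bowls from where it was at the start of the episode above 0.03 m or angle between bowls's own z axis and vertical above 0.4 rad).
It also fails if it takes over 72 s, if anything falls off the work surface, if the arm or the gripper's body presses on something with over 40 N, if the wrist force passes 120 N, or if a joint passes its speed limit or range.

## Working session

There is one attempt and no reset: what is moved stays moved. The work goes in short steps, each a Python script; the robot and the scene stay as the last script left them, time stands still between calls to the robot, and variables do not carry over. Pictures are saved under pics/ and viewed, at most 10 in all, crops included, and the job is handed in when it is done.

```bash
mkdir -p pics; ls
python3 - <<'E'
from rig import arm, telemetry, viewer, finish_job, spotter
import cv2, numpy as np
s=telemetry.sense(); print(s['time_s'],s['position'],s['tcp_rot'],s['wrist_force'],s['finger_gap'])
for c in ("scene","top"):
    p,d=viewer.camera(c); cv2.imwrite(f"pics/{c}0.png",p[:,:,::-1]); np.save(f"{c}_d.npy",d)
    pr=viewer.camera_params(c); print(c,np.round(pr['position'],3),np.round(pr['rotation'],3).tolist(),pr['K'].tolist() if hasattr(pr['K'],'tolist') else pr['K'],pr['dist'])
    for n in ("press_axis","crank_hub","sleeve_mid","pan","pan_grip","lid_top","mug","jar","bowls","press"):
        for r in spotter.tip_of(c,n)[:2]: print(n,np.round(r['position'],4),round(r['score'],2))
print(telemetry.sense()['time_s'])
E
```

```text
pics
rig.py
0.0 [0.22792187 0.63474256 0.23026767] [[-9.41156575e-01  3.37970334e-01 -5.95254582e-04]
 [ 3.37970853e-01  9.41154769e-01 -1.84464111e-03]
 [-6.32072838e-05 -1.93727481e-03 -9.99998121e-01]] [0.37102807 0.09747661 0.32463782] 0.08541665765899917
scene [ 1.254 -0.337  0.797] [[0.486, 0.589, -0.646], [0.874, -0.309, 0.375], [0.021, -0.747, -0.664]] [[511.1921968212896, 0.0, 324.6374107476859], [0.0, 511.1921968212896, 241.64533703808064], [0.0, 0.0, 1.0]] [0.02133998 0.         0.         0.         0.        ]
press_axis [0.4651 0.0357 0.0348] 0.4
press_axis [0.6296 0.0741 0.2361] 0.37
crank_hub [0.6304 0.0721 0.2337] 0.88
sleeve_mid [0.6196 0.1256 0.2652] 0.86
pan [ 0.5518  0.075  -0.0043] 0.69
pan [0.6308 0.0717 0.111 ] 0.4
pan_grip [0.4642 0.0372 0.0339] 0.91
lid_top [0.5523 0.0767 0.0683] 0.84
mug [ 0.6427 -0.1776 -0.0022] 0.63
jar [ 0.7313 -0.0534 -0.0017] 0.94
bowls [0.5748 0.254  0.0007] 0.95
press [ 0.6339  0.0728 -0.0009] 0.61
top [0.483 0.017 1.016] [[0.029, -0.984, 0.175], [-1.0, -0.026, 0.017], [-0.012, -0.176, -0.984]] [[446.0970373751903, 0.0, 322.83386440458077], [0.0, 446.0970373751903, 245.26337498867358], [0.0, 0.0, 1.0]] [0.02950401 0.         0.         0.         0.        ]
crank_hub [0.6253 0.0759 0.2344] 0.98
crank_hub [ 0.5504  0.0765 -0.0018] 0.28
sleeve_mid [0.6163 0.1282 0.2635] 0.55
sleeve_mid [0.6259 0.0762 0.1121] 0.27
pan [ 0.5529  0.0785 -0.0032] 0.97
pan_grip [0.4581 0.034  0.0372] 0.86
lid_top [0.5482 0.0774 0.0709] 0.89
mug [ 0.6439 -0.1754  0.0031] 0.57
jar [ 0.7311 -0.0583  0.0024] 0.55
bowls [0.572  0.2533 0.0024] 0.83
press [0.6266 0.0757 0.0027] 0.61
1.1
```

View pics/scene0.png

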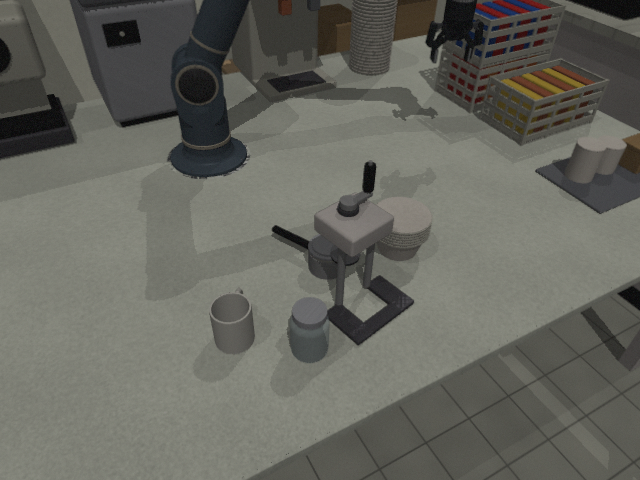

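View pics/top0.png

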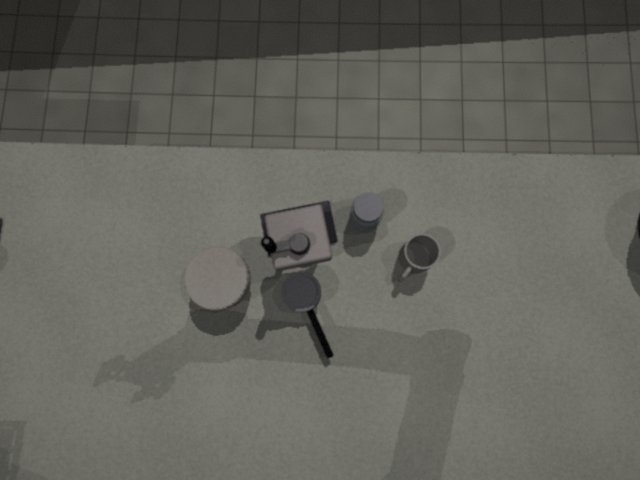

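The press head is at top px (299,242), the sleeve at (268,243), the pan at (300,292), and its handle runs to (330,355). The networks agree with that. Next I refine with two wrist views.

```bash
cat > h.py <<'E'
from rig import arm, telemetry, viewer, finish_job, spotter
import cv2, numpy as np
def down(yaw):  # tool x along yaw, z down
    c,s=np.cos(yaw),np.sin(yaw); return np.array([[c,s,0],[s,-c,0],[0,0,-1.]])
def cloud(cam,d,s=None):
    p=viewer.camera_params(cam); K=np.array(p['K']); 
    if cam=='wrist':
        T=np.array(p['tool_from_camera']); R=s['tcp_rot']@T[:3,:3]; t=s['position']+s['tcp_rot']@T[:3,3]
    else: R,t=np.array(p['rotation']),np.array(p['position'])
    v,u=np.mgrid[:480,:640]
    n=cv2.undistortPoints(np.stack([u,v],-1).reshape(-1,1,2).astype(float),K,np.array(p['dist'])).reshape(480,640,2)
    P=np.dstack([n,np.ones((480,640))])*d[...,None]@R.T+t
    P[d==0]=np.nan; return P
E
python3 - <<'E'
from h import *
print(np.round(viewer.camera_params('wrist')['tool_from_camera'],3).tolist())
def stats(P,rgb):
    def sel(lo,hi,c,r):
        return np.nan_to_num((P[...,2]>lo)&(P[...,2]<hi)&(np.hypot(P[...,0]-c[0],P[...,1]-c[1])<r))
    def circ(m,n):
        if m.sum()<30: print(n,'few',m.sum());return
        q=P[m]; (x,y),r=cv2.minEnclosingCircle(q[:,:2].astype(np.float32)); print(n,m.sum(),'med',np.round(np.median(q,0),4),'circ',np.round((x,y,r),4))
    circ(sel(.062,.075,(.551,.076),.05),'lid')
    circ(sel(.026,.05,(.46,.036),.045),'handle')
    m=sel(.026,.05,(.46,.036),.045)
    if m.sum()>30:
        l=cv2.fitLine(P[m][:,:2].astype(np.float32),cv2.DIST_L1,0,.001,.001).ravel(); print(' line',l,np.degrees(np.arctan2(l[1],l[0]))%180)
    circ(sel(.280,.305,(.618,.127),.03),'sleevetop')
    circ(sel(.225,.245,(.628,.074),.025),'hub')
    m=sel(.20,.218,(.628,.074),.09)
    if m.sum()>30: print('head',cv2.minAreaRect(P[m][:,:2].astype(np.float32)),np.median(P[m][:,2]))
d=np.load('top_d.npy'); print('TOP'); stats(cloud('top',d),None)
print('SCENE'); stats(cloud('scene',np.load('scene_d.npy')),None)
for i,(x,y,z) in enumerate([(.48,.05,.40),(.56,.06,.50)]):
    arm.movep([x,y,z],down(np.radians(204)))
    s=telemetry.sense(); p,d=viewer.camera('wrist'); cv2.imwrite(f'pics/w{i}.png',p[:,:,::-1])
    print('W',i,s['time_s'],s['position'],s['joint_pos'])
    stats(cloud('wrist',d,s),None)
    for n in ("crank_hub","sleeve_mid","pan","pan_grip","lid_top"):
        for r in spotter.tip_of('wrist',n)[:1]: print(n,np.round(r['position'],4),round(r['score'],2))
E
```

```text
[[0.001, -0.96, -0.28, 0.072], [1.0, 0.001, 0.0, 0.0], [0.0, -0.28, 0.96, -0.142], [0.0, 0.0, 0.0, 1.0]]
TOP
lid 1072 med [0.5512 0.0782 0.0658] circ [0.5515 0.0787 0.0428]
handle 318 med [0.461  0.0344 0.042 ] circ [0.4606 0.0348 0.0448]
 line [0.9004829  0.4348914  0.47912708 0.04311294] 25.778383
sleevetop 142 med [0.6138 0.123  0.2907] circ [0.6149 0.1239 0.0111]
hub 320 med [0.6249 0.077  0.2351] circ [0.6261 0.0788 0.0201]
head ((0.6429147720336914, 0.07933185249567032), (0.1057593896985054, 0.11017510294914246), 12.967737197875977) 0.21120701678585307
SCENE
lid 425 med [0.5528 0.0589 0.0665] circ [0.5523 0.0681 0.0418]
handle 269 med [0.4653 0.0301 0.0417] circ [0.4607 0.034  0.0445]
 line [0.90368617 0.42819542 0.4738912  0.03242787] 25.35309
sleevetop 129 med [0.6208 0.119  0.2898] circ [0.6176 0.1213 0.0118]
hub 270 med [0.6314 0.072  0.2352] circ [0.6285 0.0773 0.0217]
head ((0.6450355648994446, 0.07501918077468872), (0.10665597021579742, 0.1125013679265976), 12.806710243225098) 0.21160254422781344
W 0 3.45 [0.47999029 0.0509454  0.39973193] [-0.55403394  0.02534469  0.373
[... 691 characters left out ...]
 0.89
W 1 4.325 [0.5598436  0.05998137 0.49913257] [-0.52141121  0.17142925  0.41905322  1.37032863 -0.06910652  1.61585252
  1.87859417]
lid 1923 med [0.5509 0.0779 0.0662] circ [0.5515 0.0782 0.0427]
handle 573 med [0.4599 0.0335 0.0423] circ [0.4599 0.0352 0.0445]
 line [0.9100618  0.4144727  0.4512373  0.02909674] 24.486115
sleevetop 352 med [0.6131 0.1219 0.2907] circ [0.6153 0.1231 0.0112]
hub 700 med [0.6244 0.0764 0.2355] circ [0.6259 0.0785 0.0204]
head ((0.6422843933105469, 0.0786752700805664), (0.10424022376537323, 0.11017043888568878), 13.060924530029297) 0.21155688900199843
pan [ 0.5555  0.0812 -0.0025] 0.8
pan_grip [0.4611 0.038  0.0377] 0.72
lid_top [0.5555 0.074  0.0649] 0.75
```

Run:
```python
from h import *
a=np.radians(25.4); hd=np.array([np.cos(a),np.sin(a),0]); R=down(a+np.pi)
b=np.radians(13.05); px=np.array([np.cos(b),np.sin(b),0]); ax=np.array([.6262,.0750,0])
pan=np.array([.5515,.0785,0]); g=-.120*hd+[0,0,.018]
arm.command_gripper(.045,30)
arm.movep(pan+g+[0,0,.09],R)
arm.move_l(pan+g,feed=.12)
arm.command_gripper(0,40); s=telemetry.sense(); print(s['time_s'],s['finger_gap'],s['gripper_force'],s['wrist_force'])
if s['finger_gap']>.01:
    arm.move_l(ax-.02*px+g,feed=.06)
    print(telemetry.sense()['wrist_force'])
    print('hit',arm.move_l(ax+.006*px+g,feed=.025,until_force=9))
    s=telemetry.sense(); e=s['position']-ax-g; print(s['time_s'],s['wrist_force'],'along',e@px,'lat',e@[-px[1],px[0],0])
    p,d=viewer.camera('scene'); cv2.imwrite('pics/s1.png',p[120:400,160:520,::-1])
```

```text
7.8833 0.01511513435273587 43.90673518180847 [ 0.5621937  -0.24144967  3.30196563]
[-7.91263966  0.15006811  8.24060623]
hit True
9.9167 [-2.48198346 -0.92211885  5.69583309] along -0.0017433092154794199 lat 0.00015412020780899432
```

View pics/s1.png

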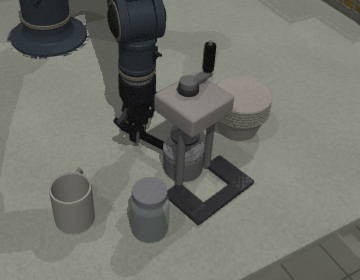

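The picture shows the pan between the pillars (crop px ~185,155) with the mug, jar and bowls untouched. I'll push a little harder to confirm it is seated, then release.

Run:
```python
from h import *
a=np.radians(25.4); hd=np.array([np.cos(a),np.sin(a),0])
b=np.radians(13.05); px=np.array([np.cos(b),np.sin(b),0]); ax=np.array([.6262,.0750,0]); g=-.120*hd+[0,0,.018]
print('hit',arm.move_l(ax+.006*px+g,feed=.02,until_force=14))
s=telemetry.sense(); e=s['position']-ax-g; print(s['time_s'],s['wrist_force'],'along',e@px)
arm.command_gripper(.04); s=telemetry.sense(); print(s['wrist_force'])
p=s['position']; arm.move_l(p-.04*hd,feed=.12); arm.move_l(p-.04*hd+[0,0,.12],feed=.2)
arm.movep([.47,.02,.40],down(a+np.pi))
s=telemetry.sense(); im,d=viewer.camera('wrist'); P=cloud('wrist',d,s)
m=np.nan_to_num((P[...,2]>.026)&(P[...,2]<.05)&(np.hypot(P[...,0]-.51,P[...,1]-.02)<.09)); q=P[m][:,:2].astype(np.float32)
l=cv2.fitLine(q,cv2.DIST_L1,0,.001,.001).ravel(); t=(q-l[2:])@l[:2]; end=l[2:]+l[:2]*(t.min() if l[0]>0 else t.max())
ld=l[:2]*np.sign(l[0]); print('handle end',end,'yaw',np.degrees(np.arctan2(ld[1],ld[0])),'pan est',end+.152*ld, m.sum())
m=np.nan_to_num((P[...,2]>.045)&(P[...,2]<.075)&(np.hypot(P[...,0]-.626,P[...,1]-.075)<.06))
print('pan pts',m.sum()); q=P[m]
if len(q): 
    f=lambda c: np.hypot(q[:,0]-c[0],q[:,1]-c[1])
    r=(q[:,:2]-ax[:2])@px[:2]; print('front',r.min(),np.percentile(r,2),'z',np.median(q[:,2]))
cv2.imwrite('pics/w2.png',im[:,:,::-1])
for n in ('pan','lid_top','pan_grip','sleeve_mid'):
    for r in spotter.tip_of('wrist',n)[:1]: print(n,r['position'],r['score'])
print(telemetry.sense()['time_s'])
```

```text
hit True
10.3333 [-1.7906705   0.06345374  4.83748194] along -0.0017721266248082437
[0.09937401 0.2443527  0.29055825]
handle end [0.4869904  0.00981319] yaw 26.008682 pan est [0.62359697 0.0764663 ] 898
pan pts 1545
front -0.04493961471331317 -0.0434609485940819 z 0.06423288491874124
pan [0.6264, 0.075, -0.0006] 0.8
lid_top [0.6248, 0.072, 0.0659] 0.64
pan_grip [0.5325, 0.0377, 0.0339] 0.56
sleeve_mid [0.6165, 0.1215, 0.2653] 0.94
13.2083
```

```bash
cat > crank.py <<'E'
from h import *
ax=np.array([.6262,.0750,0]); R=down(np.radians(205.4)); Z=.249; B=np.radians(103.05)
def pos(th,r=.05): return ax+[r*np.cos(B-th),r*np.sin(B-th),Z]
def tan(th): return np.array([-np.sin(B-th),np.cos(B-th),0])
def ft(th,f0,n=5):
    f=[]
    for _ in range(n): arm.sleep(.02); f.append(telemetry.sense()['wrist_force'])
    f=np.mean(f,0)-f0; return f@tan(th), f@np.array([np.cos(B-th),np.sin(B-th),0]), f[2]
def angle():
    e=telemetry.sense()['position']-ax; return B-np.arctan2(e[1],e[0]), np.hypot(e[0],e[1])
E
python3 - <<'E'
from crank import *
for t in np.linspace(0,6,9):
    if arm.inverse_kinematics(pos(t),R) is None: print('IK',t)
arm.command_gripper(.06,60)
arm.movep(pos(0)+[0,0,.08],R)
arm.move_l(pos(0),feed=.12); arm.sleep(.2)
f0=telemetry.sense()['wrist_force']; np.save('f0.npy',f0)
arm.command_gripper(0,60); s=telemetry.sense(); print(s['time_s'],s['finger_gap'],f0,s['wrist_force'],angle())
for t in np.arange(.25,1.01,.25):
    arm.move_l(pos(t),feed=.08); print(t,np.round(ft(t,f0),2),np.round(angle(),3),telemetry.sense()['finger_gap'])
print(telemetry.sense()['time_s'])
p,d=viewer.camera('scene'); cv2.imwrite('pics/s2.png',p[120:400,160:520,::-1])
E
```

```text
15.7917 0.01941744489503693 [-0.46930689  0.75362302  0.39335083] [ 0.95975083 -2.56516898  2.22678717] (np.float64(0.006533684806695028), np.float64(0.04905109155888588))
0.25 [ 1.32 -3.88  4.39] [0.251 0.049] 0.019612605587552998
0.5 [ 1.   -4.75  5.18] [0.498 0.049] 0.019885020292523675
0.75 [ 0.88 -3.74  5.97] [0.742 0.05 ] 0.019800166749671333
1.0 [ 1.21 -4.63  5.96] [0.982 0.05 ] 0.019373397708884403
17.3583
```

View pics/s2.png

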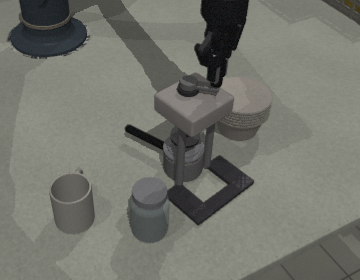

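The gripper (crop px ~215,75) holds the sleeve and the crank follows. I'll continue to 4.2 rad, before any contact is possible, to record the baseline.

Run:
```python
from crank import *
f0=np.load('f0.npy')
for t in np.arange(1.2,4.21,.2):
    arm.move_l(pos(t),feed=.08); s=telemetry.sense(); print(round(t,2),np.round(ft(t,f0),2),np.round(angle(),3),np.round(s['ft_torque'],2),round(s['finger_gap'],4))
print(telemetry.sense()['time_s'])
```

```text
1.2 [ 0.68 -3.73  5.87] [1.172 0.05 ] [-0.13  0.89 -0.01] 0.0193
1.4 [ 0.61 -2.6   5.62] [1.362 0.05 ] [0.16 0.73 0.01] 0.0195
1.6 [ 0.92 -1.43  5.21] [1.557 0.05 ] [0.36 0.53 0.02] 0.02
1.8 [1.48 0.63 4.28] [1.762 0.051] [0.49 0.1  0.03] 0.0199
2.0 [1.35 2.9  4.5 ] [1.98  0.051] [ 0.5  -0.41 -0.08] 0.0198
2.2 [1.71 3.84 4.87] [2.19  0.051] [ 0.32 -0.73  0.02] 0.0198
2.4 [1.76 4.36 5.03] [2.393 0.051] [ 0.12 -0.86 -0.03] 0.0198
2.6 [2.14 4.28 5.12] [2.596 0.051] [-0.09 -0.79  0.04] 0.0196
2.8 [2.56 3.89 5.52] [2.798 0.051] [-0.17 -0.72  0.02] 0.0195
3.0 [2.53 4.26 5.93] [3.    0.051] [-0.22 -0.63 -0.05] 0.0195
3.2 [2.44 3.27 5.9 ] [3.199 0.051] [-0.32 -0.57  0.01] 0.0194
3.4 [3.05 2.3  5.93] [3.398 0.051] [-0.29 -0.52  0.02] 0.0195
3.6 [3.19 1.83 6.35] [3.596 0.051] [-0.29 -0.47  0.01] 0.0193
3.8 [3.6  1.41 6.37] [3.795 0.051] [-0.27 -0.41  0.01] 0.0199
4.0 [3.01 0.57 6.12] [3.993 0.05 ] [-0.17 -0.46  0.  ] 0.0196
4.2 [ 3.33 -0.86  5.96] [4.192 0.05 ] [-0.16 -0.39  0.02] 0.0194
23.1417
```

```bash
cat >> crank.py <<'E'
D=np.array([[.25,1.32],[.5,1.0],[.75,.88],[1,1.21],[1.2,.68],[1.4,.61],[1.6,.92],[1.8,1.48],[2,1.35],[2.2,1.71],[2.4,1.76],[2.6,2.14],[2.8,2.56],[3,2.53],[3.2,2.44],[3.4,3.05],[3.6,3.19],[3.8,3.6],[4,3.01],[4.2,3.33]])
A=lambda t: np.array([1+0*t,np.sin(t),np.cos(t)]).T
C=np.linalg.lstsq(A(D[:,0]),D[:,1]-2.4-.2*D[:,0],rcond=None)[0]
base=lambda t: 2.4+.2*t+A(t)@C
E
python3 - <<'E'
from crank import *
f0=np.load('f0.npy'); print(C,np.std(D[:,1]-base(D[:,0])))
for t in np.arange(4.35,5.81,.145):
    arm.move_l(pos(t),feed=.08); f=ft(t,f0); e=f[0]-base(t); print(round(t,3),np.round(f,2),'extra',round(e,2),np.round(angle(),3))
    if e>4.6: break
print(telemetry.sense()['time_s'])
E
```

```text
[-0.7463641  -0.88424731 -0.39278462] 0.21397077655839344
4.35 [ 3.19 -1.35  6.04] extra -0.3 [4.341 0.05 ]
4.495 [ 3.53 -1.77  5.88] extra 0.03 [4.485 0.05 ]
4.64 [ 3.54 -2.4   5.68] extra 0.05 [4.628 0.05 ]
4.785 [ 3.85 -3.29  5.98] extra 0.39 [4.763 0.05 ]
4.93 [ 3.76 -3.73  5.62] extra 0.34 [4.902 0.05 ]
5.075 [ 4.76 -3.34  6.04] extra 1.41 [-1.252  0.049]
5.22 [ 5.71 -3.48  7.15] extra 2.43 [-1.122  0.049]
5.365 [ 5.75 -2.87  7.91] extra 2.55 [-0.986  0.049]
5.51 [ 6.08 -2.9   8.96] extra 2.99 [-0.84   0.049]
5.655 [ 5.9  -2.72  9.66] extra 2.92 [-0.693  0.049]
5.8 [ 6.29 -2.41  9.89] extra 3.41 [-0.546  0.049]
26.8083
```

Run:
```python
from crank import *
f0=np.load('f0.npy'); 
for t in np.arange(5.9,7.4,.08):
    arm.move_l(pos(t),feed=.06); f=ft(t,f0); e=f[0]-base(t); print(round(t,3),np.round(f,2),'extra',round(e,2),np.round(angle(),3))
    if e>4.9: break
print(telemetry.sense()['time_s'])
```

```text
5.9 [ 5.89 -2.86 10.41] extra 3.09 [-0.445  0.049]
5.98 [ 6.1  -2.45 10.68] extra 3.36 [-0.365  0.049]
6.06 [ 5.67 -2.77 11.05] extra 3.0 [-0.283  0.049]
6.14 [ 5.99 -2.56 10.73] extra 3.38 [-0.202  0.049]
6.22 [ 5.87 -2.29 11.04] extra 3.31 [-0.121  0.049]
6.3 [ 5.62 -3.04 10.65] extra 3.11 [-0.04   0.049]
6.38 [ 5.68 -2.44 11.24] extra 3.23 [0.041 0.049]
6.46 [ 5.32 -2.71 10.92] extra 2.92 [0.122 0.049]
6.54 [ 5.46 -3.15 11.53] extra 3.11 [0.2   0.049]
6.62 [ 6.38 -3.   11.8 ] extra 4.06 [0.275 0.049]
6.7 [ 6.41 -3.16 12.01] extra 4.13 [0.35  0.049]
6.78 [ 7.39 -3.56 12.36] extra 5.15 [0.425 0.049]
30.8083
```

Run:
```python
from crank import *
f0=np.load('f0.npy'); 
for t in (6.84,6.9):
    arm.move_l(pos(t),feed=.05); f=ft(t,f0); e=f[0]-base(t); print(round(t,3),np.round(f,2),'extra',round(e,2),np.round(angle(),3))
    if e>6.3: break
arm.sleep(.3); f=ft(t,f0); print(np.round(f,2),f[0]-base(t))
for u in np.append(np.arange(t-.15,.1,-.25),0):
    arm.move_l(pos(u),feed=.08)
    s=telemetry.sense()
    if s['finger_gap']<.017: print('grip?',u,s['finger_gap'])
arm.sleep(.3); s=telemetry.sense(); print(s['time_s'],s['finger_gap'],np.round(ft(0,f0),2),angle())
p,d=viewer.camera('scene'); cv2.imwrite('pics/s3.png',p[120:400,160:520,::-1])
```

```text
6.84 [ 7.49 -3.52 12.85] extra 5.27 [0.479 0.049]
6.9 [ 8.36 -3.45 12.82] extra 6.15 [0.535 0.049]
[ 7.81 -3.84 13.04] 5.6047630011364
40.7333 0.020072165174970995 [-1.37 -5.17  6.9 ] (np.float64(0.004730102265151581), np.float64(0.04916590737229854))
```

View pics/s3.png

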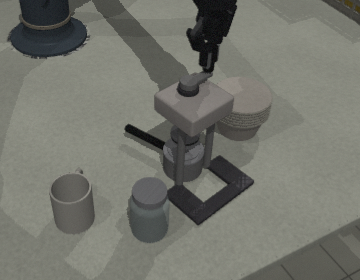

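The crank is back at rest, with the gripper on the sleeve at crop px ~(207,65), and the pan is still in place. I'll release, rise clear and check before handing in.

Run:
```python
from crank import *
arm.command_gripper(.06); s=telemetry.sense(); p=s['position']; arm.move_l(p+[0,0,.1],feed=.12)
arm.movep([.48,.05,.40],down(np.radians(204))); s=telemetry.sense(); im,d=viewer.camera('wrist'); P=cloud('wrist',d,s)
def sel(lo,hi,c,r): return P[np.nan_to_num((P[...,2]>lo)&(P[...,2]<hi)&(np.hypot(P[...,0]-c[0],P[...,1]-c[1])<r))]
q=sel(.28,.305,pos(0),.04); print('sleeve',len(q),cv2.minEnclosingCircle(q[:,:2].astype(np.float32)),'expected',pos(0)[:2])
q=sel(.052,.08,ax,.06); print('lid z',np.percentile(q[:,2],[10,50,90]) if len(q) else None)
q=sel(.026,.05,(.51,.02),.09)[:,:2].astype(np.float32); l=cv2.fitLine(q,cv2.DIST_L1,0,.001,.001).ravel(); l=l*[np.sign(l[0])]*2 if 0 else l
t=(q-l[2:])@l[:2]; e=l[2:]+l[:2]*(t.min() if l[0]>0 else t.max()); print('pan est',e+.152*l[:2]*np.sign(l[0]))
print(s['time_s'],s['wrist_force'])
```

```text
sleeve 375 ((0.6137101650238037, 0.12337042391300201), 0.011426994577050209) expected [0.61490994 0.12370867]
lid z [0.05476313 0.05775773 0.06034169]
pan est [0.62328446 0.07620864]
43.0 [-0.01974408  0.59080799  0.37946351]
```

```bash
python3 -c "
from rig import finish_job; print(finish_job())"
```

```text
the job is handed in; nothing more can be done
None
```

I slid the pan home against the pillars and pressed its lid home with an estimated 45–50 N. I then wound the crank back to rest while holding the sleeve, let go, and handed the job in at about 43 s; no verdict came back.

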